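# Sweep the stray bottle caps into the collecting pan

## Robot

A 7-joint arm with a two-finger parallel gripper is mounted at the origin on a cart in front of the work surface, level with it; the furniture and walls round the work are solid. World frame = base frame: x ahead of the robot, y to its left, z up, the work surface at z = 0. Lengths are in m, angles in degrees, forces in N, time in s.
With the tool pointing down it reaches from about 0.425 to 0.875 m from the base axis. Payload 4.7 kg.
Tool frame: the origin (TCP) lies midway between the tips of the shut fingers; the grasp point (between the pads) lies arm.grip_depth behind it (arm.grip_depth is the distance from the TCP to the grasp point, in m); z points along the fingers, y is the line along which they close (so a half turn about z gives the same grasp; the last joint's range is limited). The gripper opens to 85 mm and grips with 20 to 120 N. Pads are 22 mm wide; open, the fingers measure 114 mm over their backs; the gripper's body (76 mm by 85 mm) begins 54 mm behind the grasp point. The pads swing forward as they close: fully open they stand 13 mm farther back than shut.
Start: joints at [77.928, 18.392, -4.016, 83.108, 1.295, 78.541, -3.26], TCP at [0.145, -0.634, 0.231] pointing down, gripper open.
Joint ranges: [-163.93, 163.93], [-17.29, 119.83], [-79.2, 71.16], [3.27, 140.29], [-89.18, 269.18], [5.43, 117.66], [-154.24, 154.24]. Speed limits (degrees/s): [147.25, 147.25, 180, 180, 180, 180, 180].

## Interface

Orientations are given as a 3x3 rotation matrix whose columns are the frame's x, y, z axes.
In Python, from bench import arm, read_camera, camera_model, order, finder gives the robot as it stands. The module is installed in compiled form; this text tells all that it offers.
- The arm moves only by the tool send_rows, never from a script. Its argument "moves" is one flat list of numbers, 5 for each row, row after row: the shift along the world's x, y, z in mm, then the turn about the world's z in rad, then the opening, from 0 (shut) to 1 (fully open). A call has 1 to 20 rows; each row shifts and turns the commanded pose from where the row before left it; what a row does not reach is not made up. A row lasts 1/8 s, in which the tool goes at most 62.5 mm and 10.7 degrees, less where a joint would pass 70% of its speed; a pose out of reach is approached as far as the arm can. A call with a gripper value outside its range is refused whole. The fingers move at their own pace and stop on an object; the grip force is fixed at half the most. Time passes only in rows, so rows that do not move let the fingers close. It gives the time, the measured TCP pose, the force, the opening and the grip force at its end, in the units of the state.
- arm.read_state(): the state, without advancing time (a new reading comes with each control period).
- read_camera(name): name is "side" or "top" or "wrist"; returns (picture, depth): 384x512x3 uint8, red, green, blue; 384x512 float32, m along the optical axis (not along the pixel's ray), 0 where there is no reading.
- camera_model(name): a dict with "fx", "fy", "cx", "cy" (pixels), "pose" (4x4, takes a point from camera to world coordinates). Camera axes: x right, y down, z forward; pixel columns grow to the right and rows downward; lengths in m; the calibration is good to about 2 mm. A picture is of the moment at which its call begins: read the wrist's pose just before it. camera_model takes no time and is no camera call; for the wrist camera it gives the pose at the moment of the call.
- order.sign_off(): hands the job in; it is judged then, once.
Trained networks look in the newest picture that a camera, given by its name, has taken for a name from the list of things; names that differ only in an ending like _2 or _b are one class to them, and where a whole thing is asked for, a point or a joint stands for the part that bears it (a point fixed in the world has none). Each returns a list of dicts, best first, with "confidence" (0 to 1); they miss things now and then, are a little off and sometimes report something else, mostly with a low value. They report only what shows in the picture. A call takes as long as a camera call.
- finder.look_for(label, camera): "rect" ([centre column, centre row, width, height] in pixels, round what is visible of it).
The state is a dict: "clock": time; "joint_positions": joint angles; "qvel": joint speeds; "tau": joint torques, N m; "eef_pos": TCP position; "eef_rot": TCP orientation; "wrist_force": force on the tool from outside, world axes, zero at the start; "moment": the same for the moment, N m; "finger_gap": finger opening in m; "grasp_force": force on a finger pad.
Only numpy, scipy, OpenCV 4.12 (cv2) and the standard library are available. Lean on these libraries where they do the work, as an engineer would, in place of code of your own. Each camera call takes 0.05 s, during which the arm holds its last target. There are 200 camera calls.

## Task

Three black screw caps are lying about on the worktop. Sweep all three with the tips of the closed fingers across the worktop and over the lip of the low steel collecting pan, so that each lies wholly inside the pan. Only push them along: do not pick up or lift a cap, and leave the little brown bottle, the petri dish, the tape roll and the tweezers standing or lying where they are.

Things in the scene. Friction and masses are not known exactly. Their poses are not given: they have to be found in the camera images.
- pan: low steel pan, fixed (does not move when pushed), inside 110 mm (its x) by 100 mm (its y); 3 mm walls 26 mm high at the back (+x) and both sides, open at -x. Floor 2 mm thick. Origin: on the worktop under the centre of the inside; x points from the open mouth to the back wall, z up
- pan_mouth (a point): middle of the front edge of the pan's level floor, 55 mm before the pan's origin, 2 mm high. From here a bevelled lip as wide as the pan runs 25 mm outwards (-x of the pan) down to the worktop
- stage_edge (a point): middle of the front edge of the microscope's stage, 128 mm above the worktop, fixed. The microscope stands behind the work; this edge runs 75 mm to either side, parallel to the worktop's front edge, and the gripper's body must not run into it: turned across the sweep, a wide gripper will
- cap_a: loose black ribbed screw cap lying flat, opening down; a disc 26 mm in diameter and 14 mm high, about 15 g; origin at the centre of its underside. It slides when pushed low on its side
- cap_b: loose black ribbed screw cap lying flat, opening down; a disc 26 mm in diameter and 14 mm high, about 15 g; origin at the centre of its underside. It slides when pushed low on its side
- cap_c: loose black ribbed screw cap lying flat, opening down; a disc 26 mm in diameter and 14 mm high, about 15 g; origin at the centre of its underside. It slides when pushed low on its side
- small_bottle: bystander: little upright brown bottle, 28 mm in diameter, 55 mm high, loose; origin at the centre of its underside
- dish: bystander: closed clear petri dish, 69 mm in diameter, 15 mm high, loose; origin at the centre of its underside
- tape: bystander: roll of skin tape lying flat, 82 mm in diameter, 30 mm high, loose; origin at the centre of its underside
- forceps: bystander: steel tweezers lying flat, 17 (its x) x 151 (its y) x 9 mm high, loose; origin at the centre of its underside

How it is judged:
By the outcome, as a careful person would: the job done as asked, in the order asked, and still so for the second after the job is handed in, with the robot touching nothing.
It also fails if it takes over 59 s, if anything falls off the work surface, if the arm or the gripper's body presses on something with over 40 N, if the wrist force passes 120 N, or if a joint passes its speed limit or range.

## Working session

There is one attempt and no reset: what is moved stays moved. The work goes in short steps, Python scripts to look and compute and a tool call to move; the robot and the scene stay as the last step left them, time stands still between calls to the robot, and variables do not carry over. Pictures are saved under pics/ and viewed, at most 10 in all, crops included, and the job is handed in when it is done.

Besides the shell and the picture viewer there is one more tool, called after "Request:" as name(argument=value, ...), one argument or row to a line, values as JSON. send_rows: Moves the arm, as the interface text tells. Its arguments: {"type":"object","properties":{"moves":{"type":"array"}},"required":["moves"]}

```bash
mkdir -p pics; cat > h.py <<'E'
import numpy as np, cv2
from bench import arm, read_camera, camera_model, order, finder
def world(cam,depth,m=None):
    m=m or camera_model(cam)
    v,u=np.mgrid[:384,:512]
    P=np.stack([(u-m['cx'])/m['fx']*depth,(v-m['cy'])/m['fy']*depth,depth],-1)
    T=np.array(m['pose']); return P@T[:3,:3].T+T[:3,3]
E
python3 - <<'E'
from h import *
np.set_printoptions(precision=3,suppress=True)
s=arm.read_state();print(s['eef_pos'],s['eef_rot'],arm.grip_depth,s['clock'])
ims=[]
for c in ['top','side']:
    p,d=read_camera(c);W=world(c,d);np.save(c+'.npy',W)
    cv2.imwrite(f'pics/{c}0.png',p[:,:,::-1]);m=camera_model(c);print(c,np.array(m['pose'])[:3].round(2).tolist())
    for n in ['cap_a','pan','small_bottle','dish','tape','forceps']:
        for r in finder.look_for(n,c)[:4]:
            u,v,w,h=r['rect'];q=W[int(v),int(u)] if 0<=v<384 and 0<=u<512 else None
            print(c,n,round(r['confidence'],2),np.round([u,v,w,h]),q)
E
```

```text
[ 0.145 -0.633  0.23 ] [[ 0.975  0.223 -0.001]
 [ 0.223 -0.975  0.002]
 [-0.    -0.002 -1.   ]] 0.0187 0.0
top [[0.01, -0.99, 0.17, 0.29], [-1.0, -0.01, 0.01, -0.11], [-0.01, -0.17, -0.99, 1.23]]
top cap_a 0.44 [239. 208.   0.   4.] [ 0.45  -0.061  0.019]
top cap_a 0.44 [266. 216.   3.   9.] [ 0.423 -0.149  0.018]
top cap_a 0.37 [306. 197.  11.   7.] [ 0.484 -0.275  0.015]
top pan 0.75 [332. 171.  53.  41.] [ 0.571 -0.361  0.008]
top small_bottle 0.45 [280. 225.   6.   5.] [ 0.392 -0.19   0.055]
top dish 0.85 [259. 176.  17.  22.] [ 0.554 -0.126  0.015]
top tape 0.75 [198. 233.  32.  27.] [0.371 0.064 0.005]
top forceps 0.52 [162. 237.  38.  28.] [ 0.358  0.178 -0.001]
top forceps 0.5 [331. 171.  52.  44.] [ 0.574 -0.358  0.007]
side [[-0.85, -0.23, 0.48, 0.09], [-0.53, 0.36, -0.77, 0.54], [0.0, -0.9, -0.43, 0.47]]
side cap_a 0.47 [288. 201.  13.   9.] [ 0.471 -0.263  0.006]
side cap_a 0.44 [256. 243.   6.  11.] [ 0.442 -0.049  0.006]
side pan 0.79 [272. 181.  42.  27.] [ 0.576 -0.366  0.002]
side pan 0.62 [287. 199.  14.  10.] [ 0.476 -0.262  0.011]
side small_bottle 0.63 [308. 215.  13.  26.] [ 0.381 -0.181  0.031]
side dish 0.85 [231. 217.  28.  22.] [ 0.543 -0.1    0.015]
side tape 0.9 [255. 280.  40.  40.] [0.385 0.048 0.   ]
```

View pics/top0.png

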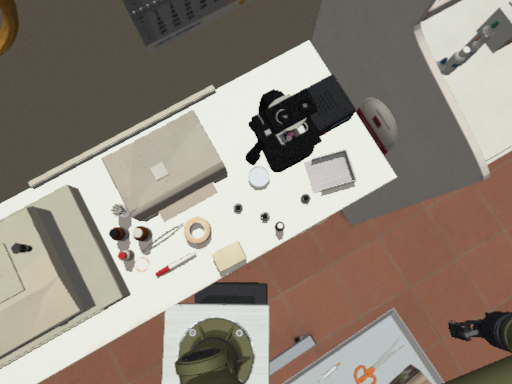

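View pics/side0.png

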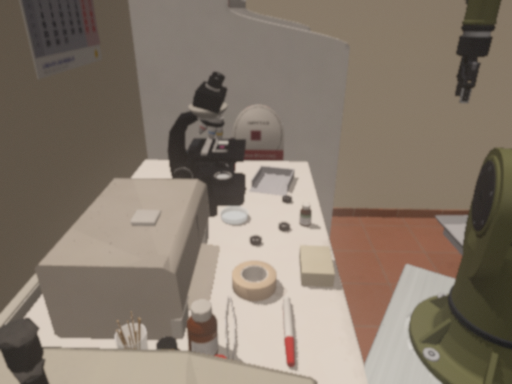

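The top view shows caps at (238,209), (265,217) and (305,199). The pan is at (332,171), the bottle at (280,227), the dish at (259,177) and the microscope at about (290,130). I'll make an orthographic zoom for finer geometry.

```bash
python3 - <<'E'
from h import *
np.set_printoptions(precision=3,suppress=True)
p=cv2.imread('pics/top0.png');W=np.load('top.npy')
cv2.imwrite('pics/top_crop.png',cv2.resize(p[85:260,190:390],None,fx=3.4,fy=3.4,interpolation=cv2.INTER_CUBIC))
# dark spots
g=p.max(2)
for (u,v) in [(238,209),(265,217),(305,199),(280,227),(259,177)]:
    P=W[v-8:v+9,u-8:u+9].reshape(-1,3);c=P[(P[:,2]>.008)]
    dk=W[v-6:v+7,u-6:u+7][g[v-6:v+7,u-6:u+7]<80]
    print((u,v),len(c),c[:,:3].mean(0),c[:,2].max(),'dark',len(dk),dk.mean(0) if len(dk) else '')
# pan walls
P=W[140:205,295:365].reshape(-1,3);c=P[(P[:,2]>.014)&(P[:,2]<.03)];print(len(c));
r=cv2.minAreaRect((P[(P[:,2]>.017)&(P[:,2]<.03)&(P[:,1]<-.28)&(P[:,0]<.68)][:,:2]*1000).astype(np.float32));print(r,cv2.boxPoints(r))
# microscope pts low: 0.1-0.14
P=W[85:185,235:360].reshape(-1,3)
for lo,hi in [(.1,.118),(.118,.135),(.135,.2),(.2,.5)]:
    c=P[(P[:,2]>lo)&(P[:,2]<hi)];print(lo,hi,len(c));
    if len(c)>5:
        r=cv2.minAreaRect((c[:,:2]*1000).astype(np.float32));print(cv2.boxPoints(r).round().tolist())
E
```

```text
(238, 209) 40 [ 0.45  -0.062  0.016] 0.01964686007851113 dark 21 [ 0.447 -0.059  0.013]
(265, 217) 43 [ 0.422 -0.146  0.044] 1.2266677892625015 dark 19 [ 0.422 -0.144  0.015]
(305, 199) 42 [ 0.482 -0.274  0.015] 0.020619314390649235 dark 25 [ 0.481 -0.273  0.013]
(280, 227) 73 [ 0.388 -0.189  0.061] 1.2266677892625015 dark 15 [ 0.382 -0.187  0.037]
(259, 177) 277 [ 0.547 -0.126  0.021] 1.2266677892625015 dark 0 
226
((564.3153076171875, -342.560791015625), (137.9886016845703, 163.31643676757812), 14.454512596130371) [[ 477.122 -280.709]
 [ 517.888 -438.856]
 [ 651.508 -404.412]
 [ 610.743 -246.266]]
0.1 0.118 93
[[618.0, -140.0], [694.0, -458.0], [821.0, -428.0], [745.0, -110.0]]
0.118 0.135 78
[[558.0, -179.0], [631.0, -306.0], [794.0, -212.0], [720.0, -85.0]]
0.135 0.2 1492
[[557.0, -178.0], [632.0, -308.0], [799.0, -211.0], [724.0, -82.0]]
0.2 0.5 1726
[[598.0, -166.0], [665.0, -277.0], [784.0, -206.0], [718.0, -95.0]]
```

View pics/top_crop.png

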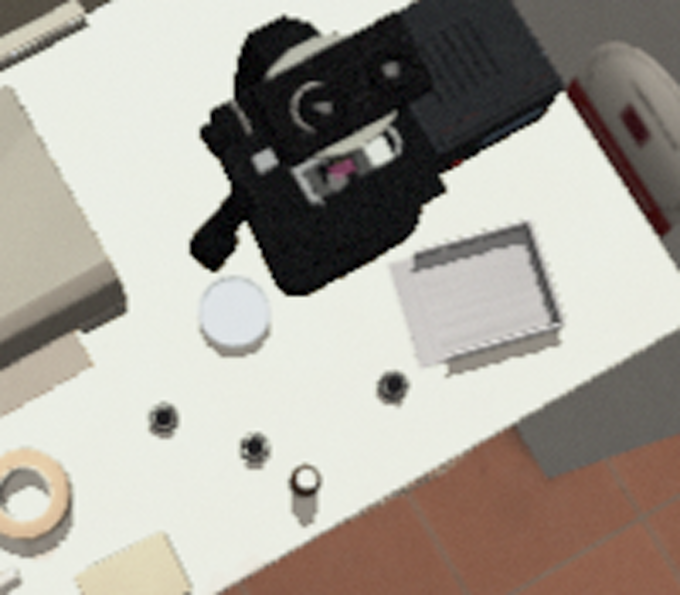

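The zoom shows the pan mouth facing left, i.e. world +y. The pan's x axis is about (0.25,-0.97). The stage front edge runs from about (0.56,-0.18) to (0.63,-0.31). Next I'll shut the gripper and look from near with the wrist camera.

Request:
send_rows(
  moves=[28,43,0,0,0,28,43,0,0,0,28,43,0,0,0,28,43,0,0,0,28,43,0,0,0,28,43,0,0,0,28,43,0,0,0,28,43,0,0,0,28,43,0,0,0,28,43,0,0,0,0,0,0,0,0,0,0,0,0,0],
)

```text
clock: 2.2
eef_pos: [0.4245, -0.2043, 0.2314]
eef_rot: [[0.975, 0.223, -0.0], [0.223, -0.975, -0.001], [-0.0, 0.001, -1.0]]
wrist_force: [0.1, 0.1, -0.4]
finger_gap: 0.0002
grasp_force: 0.0
```

```bash
cat > look.py <<'E'
from h import *
import sys
np.set_printoptions(precision=3,suppress=True)
s=arm.read_state();print(s['clock'],s['eef_pos'],np.array(s['eef_rot'])[:,1],s['finger_gap'],s['wrist_force'])
m=camera_model('wrist');p,d=read_camera('wrist');W=world('wrist',d,m)
cv2.imwrite(f'pics/{sys.argv[1]}.png',p[:,:,::-1]);np.save('wrist.npy',W)
print(np.array(m['pose'])[:3])
for n in ['cap_a','pan','small_bottle','dish','tape','forceps']:
    for r in finder.look_for(n,'wrist')[:3]:
        u,v,w,h=r['rect']
        print(n,round(r['confidence'],2),np.round([u,v,w,h]),W[min(383,int(v)),min(511,int(u))])
E
python3 look.py w1
```

```text
2.2 [ 0.425 -0.204  0.231] [ 0.223 -0.975  0.001] 0.00016216855471595164 [ 0.069  0.14  -0.449]
[[ 0.223 -0.932 -0.285  0.498]
 [-0.975 -0.213 -0.065 -0.187]
 [ 0.     0.293 -0.956  0.374]]
cap_a 0.79 [146. 122.  28.  24.] [ 0.45  -0.061  0.014]
cap_a 0.78 [211. 158.  19.  21.] [ 0.425 -0.143  0.014]
cap_a 0.67 [327. 138.  24.  22.] [ 0.48  -0.273  0.013]
pan 0.83 [419.  73. 141. 111.] [ 0.574 -0.359  0.002]
small_bottle 0.96 [238. 195.  23.  33.] [ 0.397 -0.185  0.051]
dish 0.89 [214.  42.  63.  69.] [ 0.55  -0.123  0.015]
tape 0.97 [ 38. 159.  77.  68.] [ 0.371  0.071 -0.   ]
tape 0.32 [422.  72. 144. 110.] [ 0.575 -0.362  0.   ]
forceps 0.48 [ 38. 160.  77.  68.] [ 0.371  0.071 -0.   ]
```

View pics/w1.png

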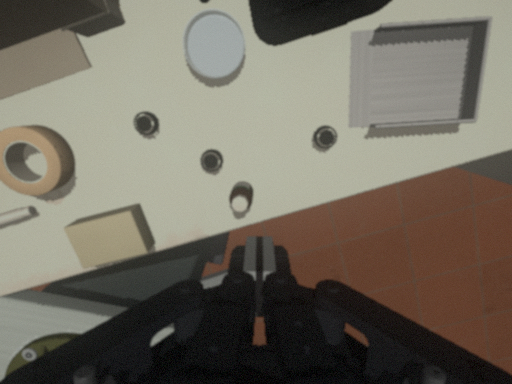

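The wrist view shows caps at (146,122), (211,160) and (325,137). The pan lip's outer edge is at column ~350, with the side walls at rows ~25 and ~123. The bottle is at (239,200) and the dish at (215,45).

```bash
python3 - <<'E'
from h import *
np.set_printoptions(precision=4,suppress=True)
m=camera_model('wrist');T=np.array(m['pose'])
def ray(u,v,z):
    r=T[:3,:3]@np.array([(u-m['cx'])/m['fx'],(v-m['cy'])/m['fy'],1]);return T[:3,3]+r*(z-T[2,3])/r[2]
g={k:ray(*k) for k in [(352,32,0),(349,127,0),(491,18,.026),(476,121,.026),(370,124,.026),(375,27,.026)]}
for k,v in g.items(): print(k,v[:2])
W=np.load('wrist.npy')
p=cv2.imread('pics/w1.png').max(2)
for n,(u,v) in dict(b=(146,123),c=(211,160),a=(325,137)).items():
    s=np.s_[v-18:v+19,u-18:u+19];P=W[s].reshape(-1,3);c=P[(P[:,2]>.009)]
    (x,y),r=cv2.minEnclosingCircle((c[:,:2]*1000).astype(np.float32));print(n,x,y,r,c[:,2].max())
for nme,(u,v,ww,z0,z1) in dict(dish=(215,45,40,.01,.02),bottle=(239,203,25,.035,.06)).items():
    P=W[max(0,v-ww):v+ww,u-ww:u+ww].reshape(-1,3);c=P[(P[:,2]>z0)&(P[:,2]<z1)]
    print(nme,cv2.minEnclosingCircle((c[:,:2]*1000).astype(np.float32)))
P=W.reshape(-1,3);c=P[(P[:,2]>.018)&(P[:,2]<.03)&(P[:,1]<-.29)&(P[:,0]>.45)&(P[:,0]<.66)]
r=cv2.minAreaRect((c[:,:2]*1000).astype(np.float32));print('pan walls',r,cv2.boxPoints(r))
c=P[(P[:,2]>.05)&(P[:,0]>.5)&(P[:,1]<-.1)&(P[:,1]>-.4)];r=cv2.minAreaRect((c[:,:2]*1000).astype(np.float32));print('scope',cv2.boxPoints(r),c[:,2].min(),c[:,2].max())
E
```

```text
(352, 32, 0) [ 0.597  -0.2712]
(349, 127, 0) [ 0.4967 -0.3   ]
(491, 18, 0.026) [ 0.6341 -0.4011]
(476, 121, 0.026) [ 0.535  -0.4303]
(370, 124, 0.026) [ 0.5053 -0.3144]
(375, 27, 0.026) [ 0.5998 -0.2872]
b 470.6042785644531 -117.17182922363281 74.71688079833984 0.3735242129770849
c 453.6177978515625 -161.9629669189453 50.63999557495117 0.3735242129770849
a 486.2101135253906 -236.31736755371094 50.86725616455078 0.3735242129770849
dish ((555.9273681640625, -129.28738403320312), 42.665245056152344)
bottle ((388.9513854980469, -189.7006378173828), 13.820021629333496)
pan walls ((577.8037719726562, -360.0135498046875), (123.17669677734375, 116.32312774658203), 16.22623634338379) [[ 502.4166 -321.3785]
 [ 534.9209 -433.068 ]
 [ 653.1909 -398.6486]
 [ 620.6866 -286.9591]]
scope [[ 553.8521 -173.2114]
 [ 564.6897 -220.6033]
 [ 578.2396 -217.5046]
 [ 567.402  -170.1127]] 0.12684717792181427 0.14040026354093776
```

```bash
python3 - <<'E'
from h import *
s=arm.read_state();print(np.round(s['joint_positions'],1))
C=np.array([.569,-.3625]);e=np.array([.276,-.961]);n=np.array([.961,.276])
w=lambda s,t:(C+s*e+t*n).round(4)
print('a side',w(-.1106,-.100),'pushed to',w(-.1106,-.044))
print('scopecorner',[( (np.array([.554,-.173])-C)@e,(np.array([.554,-.173])-C)@n)])
E
```

```text
[ 52.   -2.7 -28.4 106.5  -1.3  75.8 -53.3]
a side [ 0.4424 -0.2838] pushed to [ 0.4962 -0.2684]
scopecorner [(np.float64(-0.18624949999999996), np.float64(0.0378870000000001))]
```

Request:
send_rows(
  moves=[1,-5,-9,-0.182,0,1,-5,-9,-0.182,0,1,-5,-9,-0.182,0,1,-5,-9,-0.182,0,1,-5,-9,-0.182,0,1,-5,-9,-0.182,0,1,-5,-9,-0.182,0,1,-5,-9,-0.182,0,1,-5,-9,-0.182,0,1,-5,-9,-0.182,0,1,-5,-9,-0.182,0,1,-5,-9,-0.182,0,1,-5,-9,-0.182,0,1,-5,-9,-0.182,0,1,-5,-9,-0.182,0,1,-5,-9,-0.182,0,1,-5,-9,-0.182,0,0,0,0,0,0],
)

```text
clock: 4.8
eef_pos: [0.4309, -0.2881, 0.0595]
eef_rot: [[-0.592, -0.806, -0.019], [-0.803, 0.588, 0.095], [-0.066, 0.071, -0.995]]
wrist_force: [-0.1, 0.5, 0.3]
finger_gap: -0.0
grasp_force: 0.0
```

```bash
python3 look.py w2; python3 -c "
from h import *
print(np.round(arm.read_state()['joint_positions'],1))"
```

```text
4.8 [ 0.431 -0.288  0.059] [-0.806  0.588  0.071] -3.767807416369761e-05 [-0.072  0.468  0.26 ]
[[-0.806  0.571  0.155  0.39 ]
 [ 0.587  0.74   0.327 -0.361]
 [ 0.072  0.355 -0.932  0.196]]
cap_a 0.89 [212. 260.  35.  40.] [ 0.475 -0.279  0.014]
cap_a 0.47 [356. 334.  18.  17.] [ 0.431 -0.133 -0.001]
pan 0.89 [ 86. 246. 170. 200.] [ 0.544 -0.338  0.002]
small_bottle 0.81 [386. 286.  66.  70.] [ 0.386 -0.201  0.037]
small_bottle 0.44 [214. 262.  34.  41.] [ 0.474 -0.277  0.014]
[ -24.    30.3   71.1  111.   -35.1   67.7 -154.2]
```

View pics/w2.png

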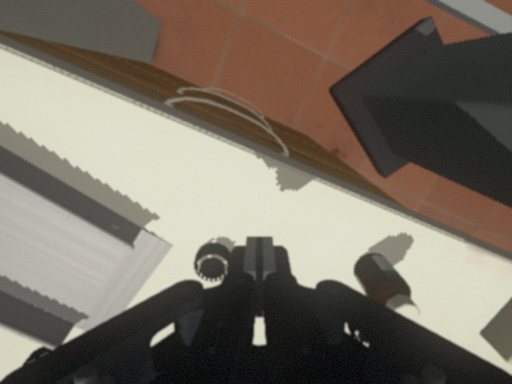

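The negative turn ran joint 7 into its limit. In the picture the cap is at (212,262) and the bottle at (386,286), neither touched. I'll turn the other way to roughly +90° from the start, so the camera sits behind the sweep.

Request:
send_rows(
  moves=[0,0,25,0.18,0,0,0,25,0.18,0,1,0,0,0.184,0,1,0,0,0.184,0,1,0,0,0.184,0,1,0,0,0.184,0,1,0,0,0.184,0,1,0,0,0.184,0,1,0,0,0.184,0,1,0,0,0.184,0,1,0,0,0.184,0,1,0,0,0.184,0,1,0,0,0.184,0,0,0,0,0.184,0,0,0,0,0.184,0,0,0,0,0.184,0,0,0,0,0.184,0,0,0,0,0.184,0,0,0,0,0.184,0,0,0,0,0.184,0],
)

```text
clock: 7.65
eef_pos: [0.4441, -0.2871, 0.1131]
eef_rot: [[0.097, 0.993, 0.062], [0.993, -0.092, -0.078], [-0.072, 0.069, -0.995]]
wrist_force: [-0.0, -1.1, -0.1]
finger_gap: 0.0001
grasp_force: 0.0
```

Request:
send_rows(
  moves=[0,1,0,0.184,0,-1,1,0,0.184,0,-1,1,-30,0,0,0,0,-30,0,0,0,0,-30,0,0,0,0,-10,0,0,0,0,0,0,0],
)

```text
clock: 8.52
eef_pos: [0.442, -0.2842, 0.0124]
eef_rot: [[-0.261, 0.962, 0.084], [0.963, 0.266, -0.052], [-0.073, 0.067, -0.995]]
wrist_force: [1.7, 0.2, -0.5]
finger_gap: 0.0
grasp_force: 0.0
```

```bash
python3 look.py w3
```

```text
8.525 [ 0.442 -0.284  0.012] [0.962 0.266 0.067] 3.879756151962169e-05 [ 1.652  0.187 -0.45 ]
[[ 0.962  0.225  0.157  0.411]
 [ 0.266 -0.905 -0.331 -0.204]
 [ 0.068  0.36  -0.931  0.148]]
cap_a 0.89 [328. 245.  51.  55.] [ 0.476 -0.269  0.014]
pan 0.92 [425. 320. 167.  99.] [ 0.567 -0.315  0.001]
small_bottle 0.62 [178.  34.  97.  68.] [ 0.392 -0.197  0.055]
small_bottle 0.32 [426. 320. 168.  98.] [ 0.567 -0.315  0.002]
dish 0.68 [428. 322. 168.  99.] [ 0.57  -0.317  0.001]
```

View pics/w3.png

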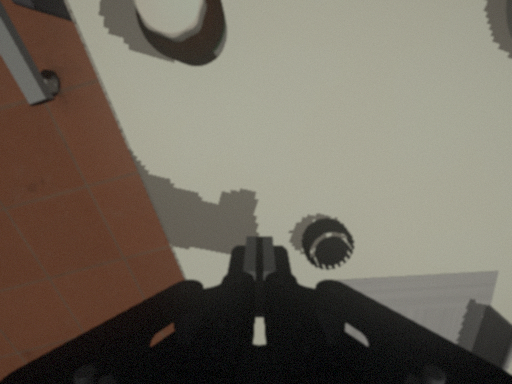

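The picture shows the fingertips at (258,250) with cap a beside them at (328,243). The bottle at (178,34) is clear. I'll push the cap sideways toward the lane.

Request:
send_rows(
  moves=[0,0,-5,0,0,10.6,3,0,0,0,10.6,3,0,0,0,10.6,3,0,0,0,10.6,3,0,0,0,10.6,3,0,0,0,0,0,0,0,0],
)

```text
clock: 9.75
eef_pos: [0.4963, -0.2686, 0.007]
eef_rot: [[-0.263, 0.961, 0.085], [0.962, 0.267, -0.052], [-0.073, 0.068, -0.995]]
wrist_force: [-0.1, 0.3, 1.2]
finger_gap: 0.0
grasp_force: 0.7
```

```bash
cat > pos.py <<'E'
from h import *
np.set_printoptions(precision=4,suppress=True)
C=np.array([.569,-.3625]);e=np.array([.276,-.961]);n=np.array([.961,.276])
st=lambda p:np.array([(np.array(p[:2])-C)@e,(np.array(p[:2])-C)@n])
s=arm.read_state();print('clock',s['clock'],'tcp st',st(s['eef_pos']),s['eef_pos'],s['wrist_force'])
for c in ['wrist','top']:
    m=camera_model(c);p,d=read_camera(c);T=np.array(m['pose']);cv2.imwrite(f'pics/{c}_now.png',p[:,:,::-1])
    for r in finder.look_for('cap_a',c)[:5]:
        u,v,w,h=r['rect'];q=T[:3,:3]@np.array([(u-m['cx'])/m['fx'],(v-m['cy'])/m['fy'],1])
        z=.010;P=T[:3,3]+q*(z-T[2,3])/q[2]
        if P[0]>.35:print(c,round(r['confidence'],2),np.round([u,v,w,h]),'xy',P[:2],'st',st(P))
E
python3 pos.py
```

```text
clock 9.75 tcp st [-0.1103 -0.0439] [ 0.4963 -0.2686  0.007 ] [-0.0528  0.3155  1.1612]
wrist 0.6 [299. 253.  49.  54.] xy [ 0.5168 -0.2615] st [-0.1114 -0.0223]
```

Request:
send_rows(
  moves=[-6,-2,0,0,0,0,0,28,0,0,-6,20,0,0,0,-6,20,0,0,0,13,4,0,0,0,14,4,0,0,0,0,0,-14,0,0,0,0,-14,0,0,0,0,0,0,0],
)

```text
clock: 11.08
eef_pos: [0.5017, -0.2233, 0.0048]
eef_rot: [[-0.26, 0.962, 0.079], [0.963, 0.265, -0.052], [-0.071, 0.063, -0.996]]
wrist_force: [0.3, -0.2, -0.3]
finger_gap: -0.0002
grasp_force: 0.0
```

```bash
python3 pos.py
```

```text
clock 11.075 tcp st [-0.1523 -0.0262] [ 0.5017 -0.2233  0.0048] [ 0.3139 -0.1644 -0.2748]
wrist 0.86 [112.  44.  77.  80.] xy [ 0.4213 -0.1433] st [-0.2514 -0.0814]
wrist 0.72 [260. 333.  12.  25.] xy [ 0.5159 -0.2709] st [-0.1027 -0.0258]
```

Request:
send_rows(
  moves=[2,1,3,0,0,2.8,-9.6,0,0,0,2.8,-9.6,0,0,0,2.8,-9.6,0,0,0,2.8,-9.6,0,0,0,2.8,-9.6,0,0,0,2.8,-9.6,0,0,0,2.8,-9.6,0,0,0,0,0,0,0,0],
)

```text
clock: 12.4
eef_pos: [0.5263, -0.2887, 0.0106]
eef_rot: [[-0.261, 0.962, 0.084], [0.963, 0.266, -0.05], [-0.071, 0.068, -0.995]]
wrist_force: [-1.5, 5.6, 7.5]
finger_gap: 0.0001
grasp_force: 4.5
```

```bash
sed -i "s/\['wrist','top'\]/['wrist','side','top']/" pos.py; python3 pos.py; python3 - <<'E'
import cv2,numpy as np
a=cv2.imread('pics/side_now.png')[150:270,200:340];b=cv2.imread('pics/wrist_now.png')
a=cv2.resize(a,(448,384),interpolation=cv2.INTER_CUBIC)
cv2.imwrite('pics/j1.png',cv2.resize(np.hstack([a,b[:,128:450]]),None,fx=1,fy=1))
E
```

```text
clock 12.4 tcp st [-0.0827 -0.0207] [ 0.5263 -0.2887  0.0106] [-1.5263  5.555   7.5349]
side 0.57 [284. 227.  16.  13.] xy [ 0.4168 -0.1363] st [-0.2594 -0.0839]
```

View pics/j1.png

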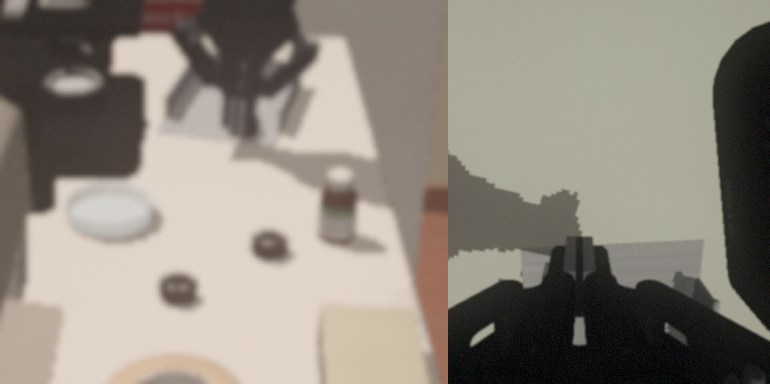

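The left (side) part shows caps c and b untouched, with the fingers at the pan mouth. The force suggests the cap is jamming at the lip. I'll back off and look.

Request:
send_rows(
  moves=[-2.8,9.6,0,0,0,-5.6,19.2,0,0,0,-11,38,20,0,0,-11,38,30,0,0,-11,38,30,0,0,0,0,0,0,0],
)

```text
clock: 13.45
eef_pos: [0.4855, -0.1439, 0.0916]
eef_rot: [[-0.266, 0.96, 0.088], [0.961, 0.271, -0.05], [-0.072, 0.072, -0.995]]
wrist_force: [0.3, 0.0, -0.2]
finger_gap: -0.0003
grasp_force: 0.0
```

```bash
python3 pos.py; python3 - <<'E'
import cv2,numpy as np
a=cv2.imread('pics/side_now.png')[150:250,210:330];b=cv2.imread('pics/top_now.png')[120:240,230:370]
f=lambda x:cv2.resize(x,(400,380),interpolation=cv2.INTER_CUBIC)
cv2.imwrite('pics/j2.png',np.hstack([f(a),f(b)]))
E
```

```text
clock 13.45 tcp st [-0.2332 -0.0199] [ 0.4855 -0.1439  0.0916] [ 0.3113  0.05   -0.1702]
wrist 0.83 [229.  70.  38.  45.] xy [ 0.4473 -0.0586] st [-0.3256 -0.0331]
wrist 0.64 [167. 176.  37.  36.] xy [ 0.42   -0.1426] st [-0.2525 -0.0825]
side 0.63 [287. 228.  12.  11.] xy [ 0.4083 -0.1334] st [-0.2646 -0.0912]
side 0.56 [255. 241.  12.  11.] xy [ 0.4433 -0.05  ] st [-0.335  -0.0346]
side 0.45 [276. 190.  12.  12.] xy [ 0.5272 -0.298 ] st [-0.0735 -0.0224]
top 0.43 [316. 182.   7.   4.] xy [ 0.5355 -0.3079] st [-0.0617 -0.0171]
```

View pics/j2.png

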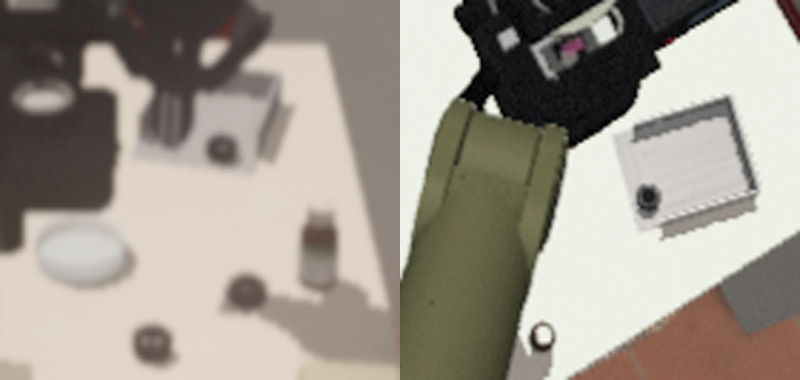

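The side part shows cap a flat on the lip at (222,150), and in the top part it is at (648,198), i.e. s≈-0.062 and t≈-0.02. I'll push again, lower.

Request:
send_rows(
  moves=[8,-28,-15,0,0,8,-28,-15,0,0,8,-28,-15,0,0,8,-28,-15,0,0,0,0,-14,0,0,0,0,-12,0,0,0,0,0,0,0],
)

```text
clock: 14.62
eef_pos: [0.515, -0.2573, 0.0025]
eef_rot: [[-0.262, 0.962, 0.081], [0.962, 0.267, -0.051], [-0.071, 0.065, -0.995]]
wrist_force: [0.0, -0.1, 0.4]
finger_gap: 0.0001
grasp_force: 0.0
```

Request:
send_rows(
  moves=[0,0,3,0,0,2.8,-9.6,0,0,0,2.8,-9.6,0,0,0,2.8,-9.6,0,0,0,2.8,-9.6,0,0,0,0,0,0,0,0],
)

```text
clock: 15.38
eef_pos: [0.5272, -0.2984, 0.007]
eef_rot: [[-0.26, 0.962, 0.084], [0.963, 0.265, -0.053], [-0.073, 0.067, -0.995]]
wrist_force: [0.5, 0.6, 0.4]
finger_gap: -0.0004
grasp_force: 0.0
```

Request:
send_rows(
  moves=[2.8,-9.6,0,0,0,2.8,-9.6,0,0,0,2.8,-9.6,0,0,0,2.8,-9.6,0,0,0,2.8,-9.6,0,0,0,2.8,-9.6,0,0,0,2.8,-9.6,0,0,0,2.8,-9.6,0,0,0,0,0,0,0,0],
)

```text
clock: 16.5
eef_pos: [0.5496, -0.375, 0.0071]
eef_rot: [[-0.26, 0.962, 0.084], [0.963, 0.265, -0.053], [-0.073, 0.067, -0.995]]
wrist_force: [0.7, 0.5, 1.1]
finger_gap: -0.0001
grasp_force: 0.0
```

```bash
python3 pos.py; python3 - <<'E'
import cv2
cv2.imwrite('pics/j3.png',cv2.resize(cv2.imread('pics/side_now.png')[150:250,210:330],(480,400),interpolation=cv2.INTER_CUBIC))
E
```

```text
clock 16.5 tcp st [ 0.0067 -0.022 ] [ 0.5496 -0.375   0.0071] [0.748  0.4742 1.1162]
side 0.66 [254. 243.  11.  12.] xy [ 0.4414 -0.0444] st [-0.3409 -0.0349]
side 0.55 [284. 228.  11.  12.] xy [ 0.4149 -0.1323] st [-0.2638 -0.0845]
top 0.54 [236. 208.   4.  11.] xy [ 0.4482 -0.0559] st [-0.328  -0.0315]
```

View pics/j3.png

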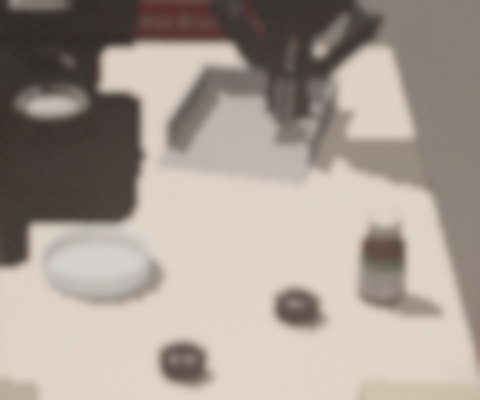

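The picture shows the fingers inside the pan with low force, caps c and b at (297,307) and (183,362), and the bottle and dish unmoved. Next I'll retreat and take cap c along a 20° diagonal.

Request:
send_rows(
  moves=[-2.8,9.6,0,0,0,0,0,30,0,0,0,0,25,0,0,-24.5,42,0,0.06,0,-24.5,42,0,0.06,0,-24.5,42,0,0.06,0,-24.5,42,0,0.06,0,-24.5,42,0,0.06,0,-24.5,42,0,0.05,0,0,0,0,0,0],
)

```text
clock: 18.05
eef_pos: [0.3978, -0.1085, 0.0614]
eef_rot: [[-0.58, 0.809, 0.096], [0.811, 0.584, -0.017], [-0.07, 0.068, -0.995]]
wrist_force: [0.1, -0.4, 0.5]
finger_gap: 0.0
grasp_force: 0.0
```

```bash
python3 pos.py
```

```text
clock 18.05 tcp st [-0.2913 -0.0944] [ 0.3978 -0.1085  0.0614] [ 0.0988 -0.4422  0.4864]
wrist 0.78 [351. 194.  40.  40.] xy [ 0.4457 -0.0588] st [-0.3259 -0.0347]
wrist 0.21 [389. 311.  84.  64.] xy [ 0.5422 -0.1176] st [-0.2427  0.0419]
top 0.72 [260. 176.  19.  22.] xy [ 0.5518 -0.1294] st [-0.2287  0.0478]
top 0.53 [347. 174.   6.   4.] xy [ 0.5616 -0.4071] st [ 0.0408 -0.0195]
```

Request:
send_rows(
  moves=[0,0,-25,0,0,0,0,-20,0,0,0,0,-8,0,0,0,0,0,0,0],
)

```text
clock: 18.85
eef_pos: [0.3997, -0.1127, 0.0086]
eef_rot: [[-0.575, 0.813, 0.095], [0.815, 0.579, -0.021], [-0.072, 0.065, -0.995]]
wrist_force: [-0.7, 0.3, -0.0]
finger_gap: 0.0003
grasp_force: 0.0
```

Request:
send_rows(
  moves=[0,0,-2,0,0,5.9,-8.1,0,0,0,5.9,-8.1,0,0,0,5.9,-8.1,0,0,0,5.9,-8.1,0,0,0,5.9,-8.1,0,0,0,5.9,-8.1,0,0,0,5.9,-8.1,0,0,0,5.9,-8.1,0,0,0,5.9,-8.1,0,0,0,5.9,-8.1,0,0,0,0,0,0,0,0],
)

```text
clock: 20.35
eef_pos: [0.4594, -0.1941, 0.0071]
eef_rot: [[-0.575, 0.813, 0.097], [0.815, 0.579, -0.021], [-0.073, 0.067, -0.995]]
wrist_force: [0.2, 0.2, 0.6]
finger_gap: -0.0003
grasp_force: 0.0
```

```bash
python3 pos.py
```

```text
clock 20.35 tcp st [-0.1921 -0.0589] [ 0.4594 -0.1941  0.0071] [0.1754 0.1519 0.5685]
wrist 0.78 [424.  19.  73.  36.] xy [ 0.4514 -0.0668] st [-0.3167 -0.0314]
side 0.59 [254. 241.  11.  16.] xy [ 0.4451 -0.0484] st [-0.336  -0.0324]
side 0.25 [233. 217.  28.  17.] xy [ 0.5409 -0.1098] st [-0.2507  0.0427]
top 0.49 [344. 174.   7.   5.] xy [ 0.5618 -0.4001] st [ 0.0342 -0.0173]
```

Request:
send_rows(
  moves=[-12,16,0,0,0,-24,32,20,0,0,-24,32,30,0,0,0,0,0,0,0],
)

```text
clock: 21.15
eef_pos: [0.3996, -0.1106, 0.0591]
eef_rot: [[-0.578, 0.809, 0.102], [0.812, 0.583, -0.016], [-0.073, 0.074, -0.995]]
wrist_force: [0.8, -0.9, -0.1]
finger_gap: -0.0001
grasp_force: 0.0
```

```bash
python3 pos.py
```

```text
clock 21.15 tcp st [-0.2888 -0.0933] [ 0.3996 -0.1106  0.0591] [ 0.8274 -0.8624 -0.0922]
wrist 0.57 [351. 188.  41.  42.] xy [ 0.4443 -0.0576] st [-0.3275 -0.0357]
wrist 0.53 [258. 340.  10.   8.] xy [ 0.4691 -0.2002] st [-0.1835 -0.0512]
side 0.55 [254. 241.  13.  12.] xy [ 0.4455 -0.0495] st [-0.3349 -0.0323]
side 0.5 [279. 210.   7.   8.] xy [ 0.464  -0.2008] st [-0.1844 -0.0563]
```

Request:
send_rows(
  moves=[24,-33,-15,0,0,22,-31,-15,0,0,0,0,-15,0,0,0,0,-6,0,0,0,0,0,0,0],
)

```text
clock: 22.08
eef_pos: [0.444, -0.1773, 0.0051]
eef_rot: [[-0.575, 0.812, 0.094], [0.815, 0.579, -0.021], [-0.071, 0.065, -0.995]]
wrist_force: [-0.0, 0.5, 0.2]
finger_gap: -0.0
grasp_force: 0.0
```

Request:
send_rows(
  moves=[2,1.5,1.5,0,0,5.9,-8.1,0,0,0,5.9,-8.1,0,0,0,5.9,-8.1,0,0,0,5.9,-8.1,0,0,0,5.9,-8.1,0,0,0,5.9,-8.1,0,0,0,5.9,-8.1,0,0,0,5.9,-8.1,0,0,0,5.9,-8.1,0,0,0,0,0,0,0,0,-12,16,0,0,0,-24,32,20,0,0,-24,32,30,0,0,-12,16,20,0,0,0,0,0,0,0],
)

```text
clock: 24.08
eef_pos: [0.4287, -0.1509, 0.0787]
eef_rot: [[-0.578, 0.81, 0.1], [0.813, 0.582, -0.017], [-0.073, 0.072, -0.995]]
wrist_force: [0.7, -0.5, -0.2]
finger_gap: -0.0001
grasp_force: 0.0
```

```bash
python3 pos.py
```

```text
clock 24.075 tcp st [-0.2421 -0.0764] [ 0.4287 -0.1509  0.0787] [ 0.6733 -0.5324 -0.2241]
wrist 0.88 [348. 114.  43.  46.] xy [ 0.4454 -0.0601] st [-0.3247 -0.0353]
side 0.75 [256. 280.  48.  40.] xy [0.3739 0.0595] st [-0.4594 -0.071 ]
side 0.64 [257. 242.  14.  11.] xy [ 0.4368 -0.049 ] st [-0.3377 -0.0405]
side 0.6 [276. 195.   9.   6.] xy [ 0.5112 -0.2686] st [-0.1062 -0.0297]
top 0.45 [240. 208.   2.   7.] xy [ 0.449  -0.0672] st [-0.3169 -0.0339]
top 0.41 [304. 190.   8.   7.] xy [ 0.5063 -0.2715] st [-0.1048 -0.0351]
```

Request:
send_rows(
  moves=[20,-27,-17,0,0,20,-27,-17,0,0,20,-26,-16,0,0,0,0,-15,0,0,0,0,-6,0,0,0,0,0,0,0],
)

```text
clock: 25.12
eef_pos: [0.4871, -0.2318, 0.0058]
eef_rot: [[-0.576, 0.812, 0.095], [0.815, 0.58, -0.019], [-0.071, 0.066, -0.995]]
wrist_force: [-0.5, -0.5, 0.7]
finger_gap: 0.0003
grasp_force: 0.0
```

Request:
send_rows(
  moves=[0,0,1,0,0,5.9,-8.1,0,0,0,5.9,-8.1,0,0,0,5.9,-8.1,0,0,0,5.9,-8.1,0,0,0,5.9,-8.1,0,0,0,5.9,-8.1,0,0,0,5.9,-8.1,0,0,0,0,0,0,0,0],
)

```text
clock: 26.25
eef_pos: [0.5297, -0.2903, 0.0075]
eef_rot: [[-0.575, 0.813, 0.097], [0.815, 0.579, -0.021], [-0.073, 0.067, -0.995]]
wrist_force: [-0.1, -0.2, -0.3]
finger_gap: -0.0002
grasp_force: 0.0
```

Request:
send_rows(
  moves=[5.9,-8.1,0,0,0,5.9,-8.1,0,0,0,5.9,-8.1,0,0,0,5.9,-8.1,0,0,0,5.9,-8.1,0,0,0,5.9,-8.1,0,0,0,5.9,-8.1,0,0,0,0,0,0,0,0],
)

```text
clock: 27.25
eef_pos: [0.5709, -0.3469, 0.0076]
eef_rot: [[-0.575, 0.812, 0.097], [0.815, 0.579, -0.021], [-0.073, 0.067, -0.995]]
wrist_force: [-0.1, -0.3, 0.1]
finger_gap: 0.0002
grasp_force: 0.0
```

```bash
python3 pos.py
```

```text
clock 27.25 tcp st [-0.0144  0.0061] [ 0.5709 -0.3469  0.0076] [-0.1398 -0.3048  0.0767]
wrist 0.47 [173. 306.   5.  50.] xy [ 0.5504 -0.3986] st [ 0.0296 -0.0278]
side 0.53 [255. 241.  13.  12.] xy [ 0.4425 -0.0505] st [-0.3348 -0.0354]
```

Request:
send_rows(
  moves=[-6,8,0,0,0,0,0,30,0,0,0,0,25,0,0,-24,35,0,0,0,-24,35,0,0,0,-24,35,0,0,0,-24,35,0,0,0,-9,44.5,0,-0.07,0,-9,44.5,0,-0.07,0,-9,44.5,0,-0.07,0,-9,44.5,0,-0.07,0,0,0,0,0,0],
)

```text
clock: 29.05
eef_pos: [0.4314, -0.0162, 0.0622]
eef_rot: [[-0.335, 0.938, 0.087], [0.94, 0.339, -0.044], [-0.07, 0.067, -0.995]]
wrist_force: [-0.0, -0.6, -0.3]
finger_gap: -0.0001
grasp_force: 0.0
```

```bash
python3 pos.py
```

```text
clock 29.05 tcp st [-0.3708 -0.0367] [ 0.4314 -0.0162  0.0622] [-0.021  -0.5835 -0.3179]
side 0.61 [284. 176.   9.   8.] xy [ 0.5514 -0.3944] st [ 0.0258 -0.0257]
side 0.43 [253. 241.  12.  13.] xy [ 0.4474 -0.0488] st [-0.335  -0.0303]
top 0.42 [335. 169.   2.   6.] xy [ 0.5757 -0.3695] st [0.0085 0.0045]
top 0.38 [239. 210.   1.   5.] xy [ 0.4423 -0.0655] st [-0.3204 -0.0398]
```

Request:
send_rows(
  moves=[0,0,-20,0,0,0,0,-20,0,0,0,0,-12,0,0,0,0,-3,0,0,0,0,0,0,0],
)

```text
clock: 29.98
eef_pos: [0.4329, -0.0202, 0.0077]
eef_rot: [[-0.327, 0.941, 0.087], [0.942, 0.332, -0.047], [-0.073, 0.067, -0.995]]
wrist_force: [-0.4, 0.2, -0.1]
finger_gap: 0.0001
grasp_force: 0.0
```

Request:
send_rows(
  moves=[3.3,-9.4,-0.5,0,0,3.3,-9.4,0,0,0,3.3,-9.4,0,0,0,3.3,-9.4,0,0,0,3.3,-9.4,0,0,0,3.3,-9.4,0,0,0,3.3,-9.4,0,0,0,3.3,-9.4,0,0,0,3.3,-9.4,0,0,0,3.3,-9.4,0,0,0,3.3,-9.4,0,0,0,3.3,-9.4,0,0,0,0,0,0,0,0,-7,19,0,0,0,-14,38,30,0,0,-14,38,30,0,0,0,0,0,0,0],
)

```text
clock: 32.1
eef_pos: [0.4383, -0.0342, 0.0688]
eef_rot: [[-0.333, 0.938, 0.092], [0.94, 0.338, -0.042], [-0.07, 0.072, -0.995]]
wrist_force: [-0.3, -1.3, 0.9]
finger_gap: 0.0001
grasp_force: 0.0
```

```bash
python3 pos.py
```

```text
clock 32.1 tcp st [-0.3515 -0.035 ] [ 0.4383 -0.0342  0.0688] [-0.3436 -1.2642  0.8713]
wrist 0.44 [259. 335.  10.  19.] xy [ 0.4828 -0.1439] st [-0.2339 -0.0225]
side 0.48 [285. 178.   8.   9.] xy [ 0.5445 -0.3856] st [ 0.0154 -0.0299]
top 0.56 [268. 200.   4.  11.] xy [ 0.4741 -0.1562] st [-0.2245 -0.0343]
top 0.4 [336. 168.   3.   7.] xy [ 0.58   -0.3728] st [0.0129 0.0077]
```

Request:
send_rows(
  moves=[10,-28,-15,0,0,10,-28,-15,0,0,9,-25,-10,0,0,0,0,-15,0,0,0,0,-6,0,0,0,0,0,0,0],
)

```text
clock: 33.15
eef_pos: [0.4655, -0.1192, 0.0053]
eef_rot: [[-0.327, 0.941, 0.085], [0.942, 0.332, -0.047], [-0.073, 0.065, -0.995]]
wrist_force: [0.5, 0.2, -0.3]
finger_gap: 0.0001
grasp_force: 0.0
```

Request:
send_rows(
  moves=[2,0.5,1.5,0,0,3.3,-9.4,0,0,0,3.3,-9.4,0,0,0,3.3,-9.4,0,0,0,3.3,-9.4,0,0,0,3.3,-9.4,0,0,0,3.3,-9.4,0,0,0,3.3,-9.4,0,0,0,3.3,-9.4,0,0,0,3.3,-9.4,0,0,0,3.3,-9.4,0,0,0,3.3,-9.4,0,0,0,3.3,-9.4,0,0,0,0,0,0,0,0,-7,19,0,0,0,-14,38,30,0,0,-14,38,30,0,0,-7,19,0,0,0,0,0,0,0,0],
)

```text
clock: 35.52
eef_pos: [0.4657, -0.1146, 0.0676]
eef_rot: [[-0.332, 0.939, 0.088], [0.941, 0.336, -0.043], [-0.07, 0.068, -0.995]]
wrist_force: [0.4, -0.2, 0.4]
finger_gap: 0.0002
grasp_force: 0.0
```

```bash
python3 pos.py
```

```text
clock 35.525 tcp st [-0.2667 -0.0309] [ 0.4657 -0.1146  0.0676] [ 0.439  -0.2192  0.3585]
side 0.48 [273. 198.   4.   9.] xy [ 0.5105 -0.2508] st [-0.1235 -0.0253]
top 0.59 [300. 188.   1.   9.] xy [ 0.5137 -0.2589] st [-0.1149 -0.0246]
top 0.51 [345. 173.  11.   6.] xy [ 0.5654 -0.4015] st [ 0.0365 -0.0142]
top 0.48 [337. 170.   2.  10.] xy [ 0.5741 -0.3752] st [0.0136 0.0014]
```

Request:
send_rows(
  moves=[12,-33,-15,0,0,12,-33,-15,0,0,12,-32,-10,0,0,0,0,-14,0,0,0,0,-5,0,0,0,0,0,0,0],
)

```text
clock: 36.58
eef_pos: [0.5013, -0.214, 0.0079]
eef_rot: [[-0.329, 0.94, 0.086], [0.942, 0.333, -0.045], [-0.071, 0.066, -0.995]]
wrist_force: [-0.5, -0.4, -0.1]
finger_gap: -0.0001
grasp_force: 0.0
```

Request:
send_rows(
  moves=[0,0,-1,0,0,3.2,-9.5,0,0,0,3.2,-9.5,0,0,0,3.2,-9.5,0,0,0,3.2,-9.5,0,0,0,3.2,-9.5,0,0,0,3.2,-9.5,0,0,0,3.2,-9.5,0,0,0,3.2,-9.5,0,0,0,0,0,0,0,0],
)

```text
clock: 37.83
eef_pos: [0.5274, -0.2923, 0.0076]
eef_rot: [[-0.327, 0.941, 0.087], [0.942, 0.331, -0.047], [-0.073, 0.067, -0.995]]
wrist_force: [-1.3, 0.2, -0.8]
finger_gap: -0.0001
grasp_force: 0.0
```

Low force, so no jam. I'll finish the push, retreat and look.

Request:
send_rows(
  moves=[3.2,-9.5,0,0,0,3.2,-9.5,0,0,0,3.2,-9.5,0,0,0,3.2,-9.5,0,0,0,3.2,-9.5,0,0,0,0,0,0,0,0,-4,9,0,0,0,0,0,30,0,0,-14,20,30,0,0,-26,36,30,0,0,-26,36,30,0,0,-26,36,30,0,0,-26,36,0,0,0,-20,36,0,0,0,-10,36,0,0,0,0,0,0,0,0],
)

```text
clock: 39.83
eef_pos: [0.3929, -0.0936, 0.1537]
eef_rot: [[-0.334, 0.939, 0.084], [0.94, 0.339, -0.044], [-0.07, 0.065, -0.995]]
wrist_force: [-0.1, -0.8, 1.0]
finger_gap: 0.0001
grasp_force: 0.0
```

```bash
python3 pos.py; python3 - <<'E'
import cv2,numpy as np
f=lambda x:cv2.resize(x,(400,400),interpolation=cv2.INTER_CUBIC)
a=cv2.imread('pics/side_now.png')[150:250,220:320];b=cv2.imread('pics/top_now.png')[130:230,260:360]
cv2.imwrite('pics/fin.png',np.hstack([f(a),f(b)]))
E
```

```text
clock 39.825 tcp st [-0.307  -0.0951] [ 0.3929 -0.0936  0.1537] [-0.1114 -0.7845  0.9923]
side 0.48 [272. 179.   8.   6.] xy [ 0.5715 -0.3558] st [-0.0057  0.0042]
side 0.47 [278. 181.   7.   9.] xy [ 0.549  -0.3531] st [-0.0145 -0.0167]
top 0.62 [345. 174.   8.   9.] xy [ 0.5602 -0.4004] st [ 0.034  -0.0189]
top 0.54 [281. 225.   8.  10.] xy [ 0.3946 -0.1978] st [-0.2064 -0.1221]
top 0.48 [333. 177.   1.   9.] xy [ 0.551  -0.3637] st [-0.0038 -0.0176]
```

View pics/fin.png

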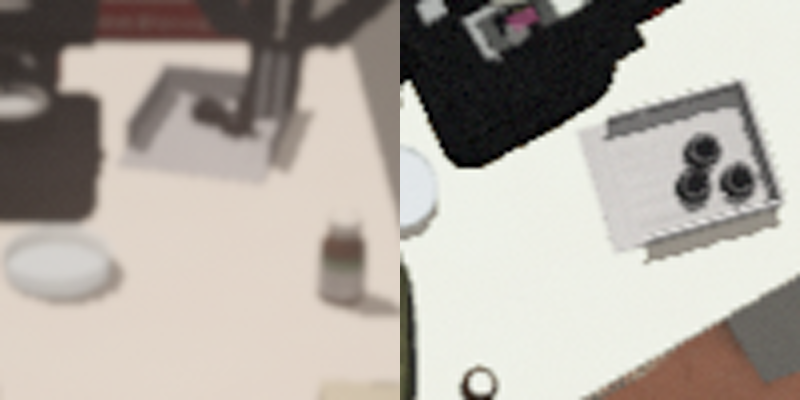

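The top part shows all three caps flat inside the pan at (703,152), (693,187) and (738,181), well past the mouth. The bottle and dish haven't moved and the arm is clear. I'm handing in.

```bash
python3 -c "
from bench import order
print(order.sign_off())"
```

```text
the job is handed in; nothing more can be done
None
```

All three caps were pushed into the pan; the last picture shows them flat and well inside the mouth, with the bottle and dish unmoved and the arm clear, and the job was handed in at about 40 s (no verdict came back; the tape and tweezers were not checked at the end, but no move went near them).

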